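# Shut the watchmaker's drawers and lid

### The arm

A 6-joint arm with a two-finger parallel gripper is mounted at the origin on the work surface. World frame = base frame: x ahead of the robot, y to its left, z up, the work surface at z = 0. Lengths are in mm, angles in degrees, forces in N, time in s.
With the tool pointing down it reaches from about 300 to 850 mm from the base axis. Payload 4.2 kg.
Tool frame: the origin (TCP) lies on the front face of the gripper's body, between the roots of the fingers; the fingertips stand 78 mm ahead of it and the grasp point (between the pads) lies 60 mm ahead of it; x points along the fingers, y is the direction in which the jaws open and shut, and the axes are right-handed (so a half turn about x gives the same grasp; the last joint's range is limited). The gripper opens to 91 mm and grips with 3 to 60 N. Pads are 32 mm wide; open, the fingers measure 118 mm over their backs; the gripper's body (76 mm by 178 mm) begins 60 mm behind the grasp point.
Start: joints at [-75, 18.312, 89.639, -0, 72.044, -1.146], TCP at [159.9, -552.329, 292.276] pointing down, gripper open.
Joint ranges: [-177.97, 177.97], [-48.28, 115.42], [12.27, 149.76], [-77.06, 257.06], [2.81, 150.46], [-146.56, 146.56]. Speed limits (degrees/s): [147.25, 147.25, 180, 180, 180, 180].

### API

Orientations are given as [roll, pitch, yaw] about the fixed x, y, z axes, in that order (R = Rz(yaw) Ry(pitch) Rx(roll)).
In Python, from workcell import status, viewer, env gives the robot as it stands. The module is installed in compiled form; this text tells all that it offers.
- The arm moves only by the tool move_arm, never from a script. Its argument "moves" is a list of rows, each a list of 3 entries, a list of its own where there are three numbers: the shift along the tool's x, y, z in cm, then the turn about the tool's x in rad, then the gripper's target within -1 to 1 (fully open at 1, half-way at 0, shut at -1). A call has 1 to 20 rows; each row is the pose to reach, as a shift and turn from the pose commanded when the call began, along the tool's axes at that moment; what a row does not reach only later rows make up. A row lasts 1/8 s, in which the tool goes at most 62.5 mm and 10.7 degrees, less where a joint would pass 70% of its speed; a pose out of reach is approached as far as the arm can. A call with a gripper value outside its range is refused whole. The fingers move at their own pace and stop on an object; "force" is the grip in N (left out, the last holds). Time passes only in rows, so rows that repeat a pose let the fingers close. It gives the time, the measured TCP pose, the force and the opening at its end, in the units of the state.
- status.state(): the state, without advancing time (a new reading comes with each control period).
- viewer.grab_frame(name): name is "scene" or "top" or "wrist"; returns the picture (420x560x3 uint8, red, green, blue); there is no depth.
- viewer.get_calibration(name): a dict with "camera_matrix" (3x3 intrinsics, pixels), "eye" and "rotation" of the camera in the world. Camera axes: x right, y down, z forward; pixel columns grow to the right and rows downward; lengths in mm; the calibration is good to about 2 mm. A picture is of the moment at which its call begins: read the wrist's pose just before it. get_calibration takes no time and is no camera call; for the wrist camera it gives the pose at the moment of the call.
- env.job_done(): hands the job in, once; it reports no verdict.
The state is a dict: "time_s": time; "qpos": joint angles; "qvel": joint speeds; "effort": joint torques, N m; "ee_pos": TCP position; "ee_rot": TCP orientation; "force": force on the tool from outside, world axes, zero at the start; "torque": the same for the moment, N m; "gripper_width": finger opening in mm.
Only numpy, scipy, OpenCV 4.12 (cv2) and the standard library are available. Lean on these libraries where they do the work, as an engineer would, in place of code of your own. Each camera call takes 0.05 s, during which the arm holds its last target.

### The job

Close up the watchmaker's bench against dust: with the fingertips alone, push both drawers of the dark wooden parts chest fully home and push the raised lid of the green watch box down until it is fully shut. Push gently, without slamming, pick nothing up, and leave the small things lying in the drawers, in the box and about the bench where they are.

Things in the scene. Friction and masses are not known exactly. Their poses are not given: they have to be found in the camera images.
- chest: Dark wooden parts chest fixed to the bench, 150 (x, front to back) x 250 (y) x 85 mm high. Origin: centre of its underside, on the bench; x points from its front (facing the robot) to its back, z up. Two drawers side by side in its front; nothing on its top but the loupe, at the back.
- drawer_left (a joint): Opening of the drawer on the chest's +y side, m: 0 is fully home (front flush with the chest), growing as it comes out along the chest's -x; at most 0.10. Slides with about 1 to 2 N of friction and stays where it is left.
- drawer_right (a joint): The same for the drawer on the chest's -y side.
- drawer_left_front (a point): On the flat outer face of the left drawer's front (mid-brown wood panel 106 wide x 62 mm high x 10 mm thick, its lower edge 10 mm and top edge 72 mm above the bench; flat brass label frame, no handle): midway across it, 50 mm above the bench. Moves with the drawer; axes as the chest's, the face looks along -x.
- drawer_right_front (a point): The same point on the right drawer's front (same sizes).
- box: Green watch box fixed to the bench, 150 (x) x 200 (y) x 60 mm high without its lid, walls 8 mm, open on top. Origin: centre of its underside; x points away from the robot at yaw 0, z up. Chest and box stand side by side and may change places.
- lid (a joint): Angle of the green lid, rad: 0 is shut (lying flat on the box), growing as it opens upward; pi/2 is upright; it starts between about 1.0 and 1.45. The hinge is stiff: the lid stays at any angle and needs about 2 N to push near its free edge.
- lid_hinge (a point): On the lid's hinge line, midway along it: at the top of the box's far (+x) wall, 75 mm behind the box's centre and 60 mm above the bench; the lid turns about the box's y axis here. Axes turn with the lid: its x points from the free edge to the hinge, its z out of the lid's outer (upper) face.
- lid_edge (a point): Middle of the lid's free edge, on its outer face (the top face when shut, the one turned away from the robot when raised). The lid is a flat slab 155 mm from hinge to free edge, 200 mm wide, 12 mm thick; in the lid's axes this point is 155 mm along -x from the hinge line and 12 mm along +z. Moves with the lid; shut, it is 72 mm above the bench.
- watch: Bystander: round steel watch without strap, 40 mm across, 10 mm high, lying loose in the left drawer. Origin: centre of its underside.
- holder: Bystander: red round movement holder, 36 mm across, 15 mm high, loose in the right drawer. Origin: centre of its underside.
- movement: Bystander: brass watch movement with a white dial, 44 mm across, 12 mm high, loose on the floor of the green box. Origin: centre of its underside.
- loupe: Bystander: black eye loupe, 34 mm across, 26 mm high, standing on the back of the chest's top. Origin: centre of its underside.
- dish: Bystander: round glass parts dish, 60 mm across, 24 mm high, behind the gap between chest and box. Origin: centre of its underside.
- pot: Bystander: white pot, 52 mm across, 45 mm high, on the left of the bench. Origin: centre of its underside.
- opener: Bystander: orange case opener, about 115 x 45 x 26 mm, on the right of the bench. Origin: centre of its underside.
- screwdriver: Bystander: blue screwdriver 120 mm long, lying between chest and box, towards the robot. Origin: on its underside.

How it is judged:
By the outcome, as a careful person would: the job done as asked, in the order asked, and still so for the second after the job is handed in, with the robot touching nothing.
It also fails if it takes over 64 s, if anything falls off the work surface, if the arm or the gripper's body presses on something with over 40 N, if the wrist force passes 120 N, or if a joint passes its speed limit or range.

## Working session

There is one attempt and no reset: what is moved stays moved. The work goes in short steps, Python scripts to look and compute and a tool call to move; the robot and the scene stay as the last step left them, time stands still between calls to the robot, and variables do not carry over. Pictures are saved under pics/ and viewed, and the job is handed in when it is done.

Besides the shell and the picture viewer there is one more tool, called in YAML: its name, and indented under it one key for each argument. move_arm: Moves the arm, as the interface text tells. Its arguments: {"type":"object","properties":{"moves":{"type":"array","items":{"type":"array"}},"force":{"type":"number"}},"required":["moves"]}

```bash
mkdir -p pics; python3 - <<'E'
from workcell import status, viewer, env
import cv2
s=status.state();print(s)
for n in("scene","top"):
    f=viewer.grab_frame(n);cv2.imwrite(f"pics/{n}0.png",f[:,:,::-1]);print(n,viewer.get_calibration(n))
E
```

```text
{'time_s': 0.0, 'qpos': array([-7.50009101e+01,  1.83519849e+01,  8.97051394e+01, -5.99916041e-04,
        7.20457319e+01, -1.14626163e+00]), 'qvel': array([ 0.00397991,  0.01431168, -0.12595584, -0.09337305, -0.00725914,
       -0.06868588]), 'effort': array([ 2.57386855e-04, -4.12463844e+01, -2.31975156e+01,  7.29839760e-02,
        4.55133885e-02, -1.27080975e-04]), 'ee_pos': array([ 159.79341765, -551.96972948,  291.42530998]), 'ee_rot': array([-90.82854204,  89.89714226, 105.31699493]), 'force': array([ 0.66523806,  0.39936314, -0.16261265]), 'torque': array([ 0.00987434, -0.03045225, -0.04446394]), 'gripper_width': 91.04462953909201}
scene {'camera_matrix': array([[460.7124047 ,   0.        , 276.08135393],
       [  0.        , 460.7124047 , 213.22552302],
       [  0.        ,   0.        ,   1.        ]]), 'eye': array([1206.15712679,  435.2055282 , 1260.27752042]), 'rotation': array([-147.40247932,   -0.62070105,  125.1601204 ])}
top {'camera_matrix': array([[479.06086397,   0.        , 283.75345781],
       [  0.        , 479.06086397, 212.3064286 ],
       [  0.        ,   0.        ,   1.        ]]), 'eye': array([ 354.02028984,    2.93043397, 1290.59584966]), 'rotation': array([-169.02958046,   -0.44789755,  -88.81517221])}
```

View pics/scene0.png

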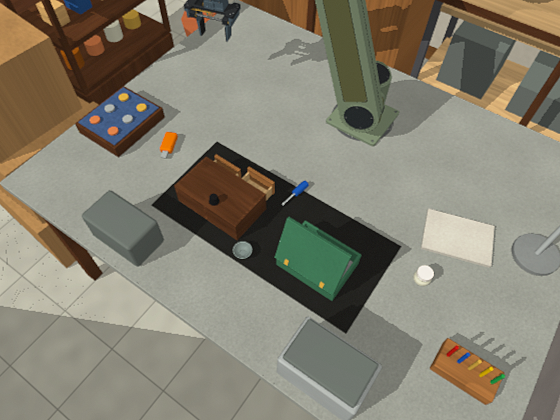

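View pics/top0.png

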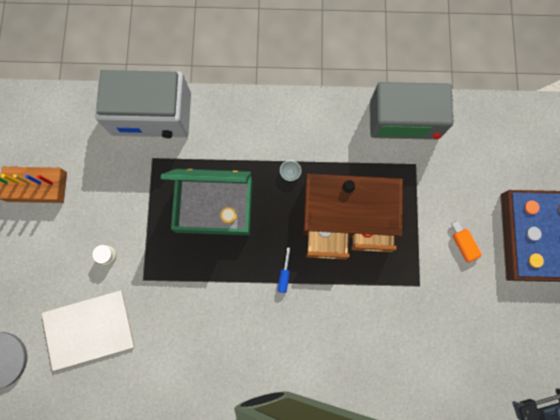

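The top view shows the box on the left (about px 210,200) with its lid raised. The chest is on the right (355,205) with both drawers partly open, the left one further out. I'll enlarge the pictures to pick corners.

```bash
python3 - <<'E'
import cv2
a=cv2.imread("pics/top0.png")
cv2.imwrite("pics/tc.png",cv2.resize(a[160:270,295:415],None,fx=6,fy=5.4545,interpolation=cv2.INTER_CUBIC)[:600])
cv2.imwrite("pics/tb.png",cv2.resize(a[155:245,150:270],None,fx=6,fy=6,interpolation=cv2.INTER_CUBIC))
a=cv2.imread("pics/scene0.png")
cv2.imwrite("pics/sc.png",cv2.resize(a[140:310,165:375],None,fx=3.5,fy=3.5,interpolation=cv2.INTER_CUBIC))
E
```

```text
(no output)
```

View pics/tc.png

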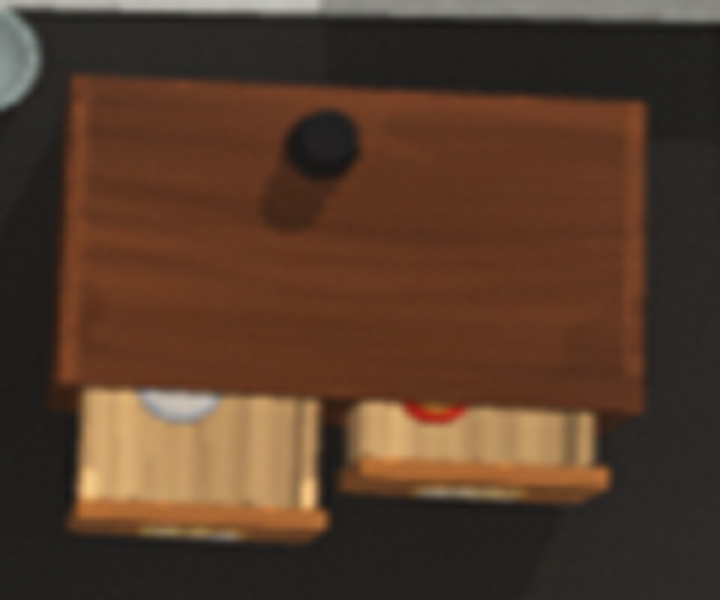

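View pics/tb.png

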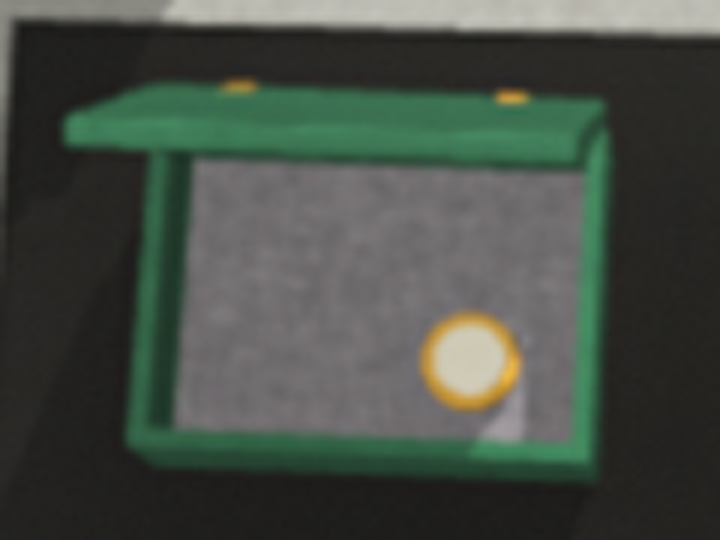

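View pics/sc.png

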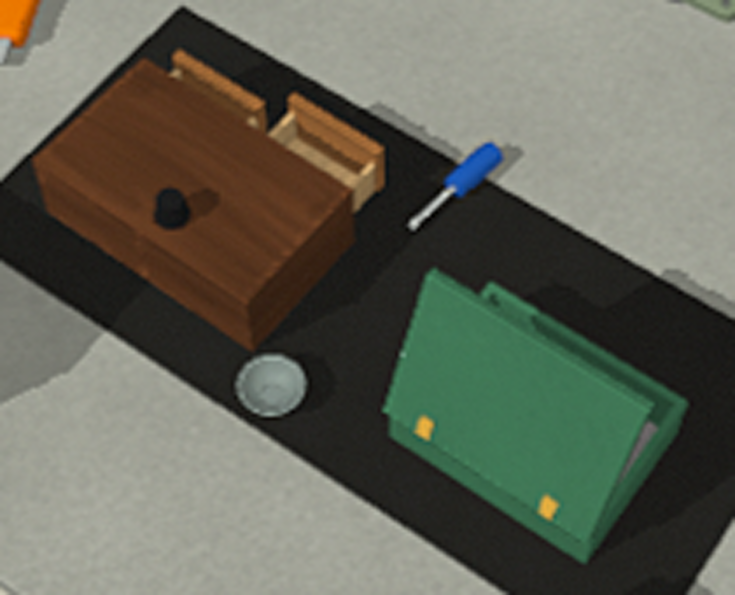

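```bash
cat > h.py <<'E'
from workcell import status, viewer, env
import numpy as np, cv2
from scipy.spatial.transform import Rotation as R
from scipy.optimize import least_squares
def proj(c,P):
    Rm=R.from_euler('xyz',c['rotation'],degrees=True).as_matrix()
    q=(np.atleast_2d(P)-c['eye'])@Rm
    q=q@c['camera_matrix'].T
    return q[:,:2]/q[:,2:]
def pose(p,L):
    x,y,w=p; c,s=np.cos(w),np.sin(w); L=np.atleast_2d(np.array(L,float))
    return np.c_[x+c*L[:,0]-s*L[:,1], y+s*L[:,0]+c*L[:,1], L[:,2]]
def lidpts(p,a,L):
    # L in lid axes, hinge at (75,0,60) in box
    L=np.atleast_2d(np.array(L,float))
    # lid shut: axes = box; opening raises -x end: rotate about y by +a
    ca,sa=np.cos(a),np.sin(a)
    B=np.c_[75+ca*L[:,0]+sa*L[:,2], L[:,1], 60-sa*L[:,0]+ca*L[:,2]]
    return pose(p,B)
E
cat > fit.py <<'E'
from h import *
T=viewer.get_calibration("top");S=viewer.get_calibration("scene")
tc=lambda u,v:(295+u/6,160+v/5.4545)
tb=lambda u,v:(150+u/6,155+v/6)
sc=lambda u,v:(165+u/3.5,140+v/3.5)
# chest
obs=[(T,(75,125,85),tc(72,75)),(T,(75,-125,85),tc(645,100)),
     (S,(75,-125,85),sc(33,160)),(S,(75,125,85),sc(250,303)),(S,(-75,125,85),sc(353,195)),(S,(-75,-125,85),sc(147,60)),(S,(75,125,0),sc(254,348))]
obs+=[(T,(-75,125,85),tc(58,382))]
f=lambda p:np.concatenate([proj(c,pose(p,l))[0]-np.array(o) for c,l,o in obs])
r=least_squares(f,[600,-100,0],x_scale=[10,10,.1]);print("chest",r.x,np.degrees(r.x[2]));print(r.fun.reshape(-1,2).round(1).tolist())
ch=r.x
# box
ob=[(T,(-75,100,60),tb(127,443)),(T,(-75,-100,60),tb(592,462)),(T,(-75,-100,0),tb(592,482)),
 (S,(-75,-100,60),sc(490,283)),(S,(-75,100,60),sc(687,405)),(S,(75,100,0),sc(585,562))]
ol=[(T,(-155,100,0),tb(65,145)),(T,(-155,-100,0),tb(578,165)),(T,(-155,100,12),tb(67,115)),
 (S,(-155,-100,12),sc(432,270)),(S,(-155,100,12),sc(645,407)),(S,(0,-100,12),sc(385,410)),(S,(0,100,12),sc(583,543))]
f=lambda p:np.concatenate([proj(c,pose(p[:3],l))[0]-np.array(o) for c,l,o in ob]+[proj(c,lidpts(p[:3],p[3],l))[0]-np.array(o) for c,l,o in ol])
r=least_squares(f,[600,200,0,1.2],x_scale=[10,10,.1,.1]);print("box",r.x,np.degrees(r.x[2]));print(r.fun.reshape(-1,2).round(1).tolist())
bx=r.x
print("lid edge",lidpts(bx[:3],bx[3],[[-155,0,0],[-155,0,12]]))
# drawers : panel top outer edge z72
for name,yc,pts in (("L",62,[tc(70,528),tc(325,540)]),("R",-62,[tc(342,488),tc(605,500)])):
    oo=[(T,(0,yc+53,72),pts[0]),(T,(0,yc-53,72),pts[1])]
    f=lambda p:np.concatenate([proj(c,pose(ch,[-75-p[0],p[1]+(53 if i==0 else -53),10 if 1 else 72]))[0]-np.array(o) for i,(c,l,o) in enumerate(oo)])
    r=least_squares(f,[40,yc]);print(name,r.x,r.fun.round(1))
np.savez("fit.npz",ch=ch,bx=bx)
E
python3 fit.py
```

```text
chest [ 6.13911711e+02 -1.80616540e+02 -3.17819285e-02] -1.8209703687261671
[[-0.8, -0.5], [-0.4, -0.0], [-0.2, -0.6], [-0.9, 0.0], [0.5, -2.0], [-0.9, -1.4], [-0.3, 1.1], [-1.0, 0.0]]
box [ 6.16014745e+02  1.88600394e+02 -2.23234105e-02  1.19808495e+00] -1.2790372033864568
[[-0.3, -0.3], [-0.8, -0.1], [0.6, -0.1], [0.2, -1.0], [0.2, -1.1], [-0.7, 0.5], [-0.3, 0.2], [-0.3, 0.6], [-0.6, 0.0], [-1.7, 0.1], [0.9, 0.6], [-1.1, -0.4], [0.3, 0.2]]
lid edge [[634.56811299 188.18615108 204.35823378]
 [645.74144971 187.93668265 208.72793768]]
L [59.91237872 53.71075168] [ 1.5  0.1 -1.5 -0. ]
R [ 33.66451549 -69.04868399] [ 2.2  0.1 -2.2 -0. ]
```

```bash
cat >> h.py <<'E'
def tool():
    s=status.state(); M=R.from_euler('xyz',s['ee_rot'],degrees=True).as_matrix(); return s,M
def plan(pts,yaw=None):
    """pts world TCP targets -> tool shifts cm; yaw = desired world angle of tool y axis (deg, mod 180)"""
    s,M=tool()
    print("t",round(s['time_s'],2),"pos",s['ee_pos'].round(1),"F",s['force'].round(1),"w",round(s['gripper_width'],1))
    print("tool axes x,y,z",M.T.round(3).tolist(),"q",s['qpos'].round(1))
    for p in pts: print(p,"->",(M.T@(np.array(p)-s['ee_pos'])/10).round(2))
    if yaw is not None:
        cur=np.degrees(np.arctan2(M[1,1],M[0,1])); d=(yaw-cur+90)%180-90
        print("tool y at",cur.round(2),"world turn",d.round(2),"about tool x (down): rad",round(-np.radians(d),4))
E
python3 - <<'E'
from h import *
z=np.load("fit.npz");ch=z['ch'];bx=z['bx']
L=lambda o:pose(ch,[-75-o-16,62,50])[0];Rr=lambda o:pose(ch,[-75-o-16,-62,50])[0]
print("left TCP home",L(0),"at60",L(60),"right home",Rr(0),Rr(34))
plan([(430,-114,290),(430,-114,116)],90+np.degrees(ch[2]))
E
```

```text
left TCP home [ 524.92781404 -115.75618167   50.        ] at60 [ 464.95811422 -113.84958697   50.        ] right home [ 520.98751833 -239.6935613    50.        ] [ 487.00468843 -238.61315764   50.        ]
t 0.1 pos [ 159.8 -552.   291.5] F [ 0.   0.3 -0. ] w 91.1
tool axes x,y,z [[-0.0, 0.002, -1.0], [0.278, -0.961, -0.002], [-0.961, -0.278, 0.0]] q [-75.   18.3  89.7  -0.   72.   -1.1]
(430, -114, 290) -> [  0.21 -34.56 -38.14]
(430, -114, 116) -> [ 17.61 -34.53 -38.14]
tool y at -73.85 world turn -17.97 about tool x (down): rad 0.3136
```

move_arm:
  moves:
    - [[0,-3,-3.5],0.05,-1]
    - [[0,-7,-8],0.1,-1]
    - [[0,-11,-12],0.15,-1]
    - [[0,-15,-16.5],0.2,-1]
    - [[0,-19,-21],0.25,-1]
    - [[0,-23,-25.5],0.3136,-1]
    - [[0,-27,-30],0.3136,-1]
    - [[0,-31,-34],0.3136,-1]
    - [[0,-33,-36.5],0.3136,-1]
    - [[0,-34.5,-38],0.3136,-1]
    - [[0,-34.5,-38],0.3136,-1]
    - [[0,-34.5,-38],0.3136,-1]

```text
time_s: 1.6
ee_pos: [428.5, -115.7, 292.0]
ee_rot: [22.5, 89.9, -159.4]
force: [-0.8, -0.6, 0.4]
gripper_width: 0.6
```

```bash
python3 - <<'E'
from h import *
z=np.load("fit.npz");ch=z['ch']
plan([(430,-113,116)],90+np.degrees(ch[2]))
f=viewer.grab_frame("wrist");cv2.imwrite("pics/w1.png",f[:,:,::-1])
E
```

```text
t 1.6 pos [ 428.5 -115.7  292. ] F [-0.8 -0.6  0.4] w 0.6
tool axes x,y,z [[-0.001, -0.0, -1.0], [-0.032, -0.999, 0.0], [-0.999, 0.032, 0.001]] q [-16.6   6.4 105.5  -0.   68.1  75.3]
(430, -113, 116) -> [17.6  -0.28 -0.15]
tool y at -91.83 world turn 0.01 about tool x (down): rad -0.0001
```

View pics/w1.png

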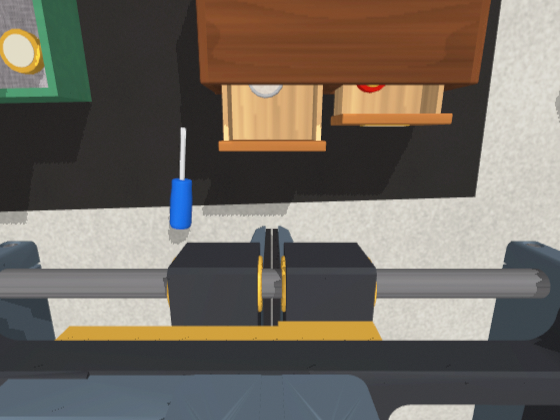

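The wrist view shows the closed fingers at about (272,240), in line with the left drawer's front (220–326, 146). The right drawer's front is at (331–451, 119). I'll use these to check the drawer openings.

```bash
python3 - <<'E'
from h import *
C=viewer.get_calibration("wrist");z=np.load("fit.npz");ch=z['ch']
print(C['eye'])
Rm=R.from_euler('xyz',C['rotation'],degrees=True).as_matrix()
def ray(u,v,zz):
    d=Rm@np.linalg.solve(C['camera_matrix'],[u,v,1]); return C['eye']+d*(zz-C['eye'][2])/d[2]
c,s=np.cos(ch[2]),np.sin(ch[2])
for n,u,v,zz in [("L outer top l",219,150,72),("L outer top r",326,150,72),("R l",331,123,72),("R r",451,123,72),("chest top front L",201,83,85),("front R",479,82,85)]:
    p=ray(u,v,zz);d=p-[ch[0],ch[1],0];print(n,p.round(1),"chest frame",(c*d[0]+s*d[1]).round(1),(-s*d[0]+c*d[1]).round(1))
E
```

```text
[ 498.25170836 -117.57387397  384.32717368]
L outer top l [481.1 -66.   72. ] chest frame -136.4 110.3
L outer top r [ 477.7 -171.    72. ] chest frame -136.5 5.2
R l [ 503.1 -175.6   72. ] chest frame -111.0 1.5
R r [ 499.3 -291.    72. ] chest frame -111.0 -114.0
chest top front L [541.1 -56.4  85. ] chest frame -76.7 121.8
front R [ 533.9 -304.9   85. ] chest frame -76.0 -126.8
```

move_arm:
  moves:
    - [[2,-0.1,0],0,-1]
    - [[5,-0.1,0],0,-1]
    - [[8,-0.1,0],0,-1]
    - [[11,-0.1,0],0,-1]
    - [[14,-0.1,0],0,-1]
    - [[16.5,-0.1,0],0,-1]
    - [[17.5,-0.1,0],0,-1]
    - [[17.5,-0.1,-0.8],0,-1]
    - [[17.5,-0.1,-1.6],0,-1]
    - [[17.5,-0.1,-2.2],0,-1]
    - [[17.5,-0.1,-2.4],0,-1]
    - [[17.5,-0.1,-2.4],0,-1]

```text
time_s: 3.15
ee_pos: [453.1, -115.0, 117.4]
ee_rot: [147.0, 90.0, -34.9]
force: [0.0, -0.0, -0.1]
gripper_width: 0.4
```

```bash
python3 - <<'E'
from h import *
plan([(524.9,-116,116)])
E
```

```text
t 3.15 pos [ 453.1 -115.   117.4] F [ 0.  -0.  -0.1] w 0.4
tool axes x,y,z [[0.0, -0.0, -1.0], [-0.032, -1.0, 0.0], [-1.0, 0.032, -0.0]] q [-15.6  19.9 117.1  -0.   43.   76.2]
(524.9, -116, 116) -> [ 0.14 -0.12 -7.18]
```

move_arm:
  moves:
    - [[0,0,-0.2],0,-1]
    - [[0,0,-0.4],0,-1]
    - [[0,0,-0.6],0,-1]
    - [[0,0,-0.8],0,-1]
    - [[0,0,-1.0],0,-1]
    - [[0,0,-1.2],0,-1]
    - [[0,0,-1.4],0,-1]
    - [[0,0,-1.7],0,-1]
    - [[0,0,-2.0],0,-1]
    - [[0,0,-2.3],0,-1]
    - [[0,0,-2.6],0,-1]
    - [[0,0,-2.9],0,-1]
    - [[0,0,-3.2],0,-1]
    - [[0,0,-3.5],0,-1]
    - [[0,0,-3.8],0,-1]
    - [[0,0,-4.1],0,-1]
    - [[0,0,-4.4],0,-1]
    - [[0,0,-4.6],0,-1]
    - [[0,0,-4.8],0,-1]
    - [[0,0,-4.9],0,-1]

```text
time_s: 5.65
ee_pos: [502.1, -116.6, 117.3]
ee_rot: [145.3, 90.0, -36.5]
force: [-0.8, 0.1, -1.0]
gripper_width: 0.8
```

```bash
python3 - <<'E'
from h import *
plan([(524.9,-116,116)])
f=viewer.grab_frame("wrist");cv2.imwrite("pics/w2.png",f[:,:,::-1])
E
```

```text
t 5.65 pos [ 502.1 -116.6  117.3] F [-0.8  0.1 -1. ] w 0.8
tool axes x,y,z [[0.0, -0.0, -1.0], [-0.032, -0.999, 0.0], [-0.999, 0.032, -0.0]] q [-14.3  23.3 110.9  -0.   45.7  77.5]
(524.9, -116, 116) -> [ 0.13 -0.13 -2.28]
```

View pics/w2.png

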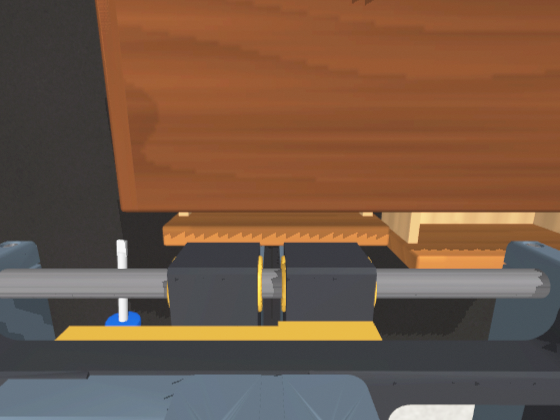

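The drawer is now mostly closed, with its front at about (275,232) and a small gap left below the chest's edge at row 212.

move_arm:
  moves:
    - [[0,0,-0.1],0,-1]
    - [[0,0,-0.3],0,-1]
    - [[0,0,-0.5],0,-1]
    - [[0,0,-0.7],0,-1]
    - [[0,0,-0.9],0,-1]
    - [[0,0,-1.1],0,-1]
    - [[0,0,-1.3],0,-1]
    - [[0,0,-1.5],0,-1]
    - [[0,0,-1.65],0,-1]
    - [[0,0,-1.75],0,-1]
    - [[0,0,-1.85],0,-1]
    - [[0,0,-1.9],0,-1]
    - [[0,0,-1.95],0,-1]

```text
time_s: 7.32
ee_pos: [521.5, -117.2, 117.3]
ee_rot: [136.6, 90.0, -45.2]
force: [-0.5, 1.0, 1.6]
gripper_width: 0.6
```

move_arm:
  moves:
    - [[0,0,-0.05],0,-1]
    - [[0,0,-0.1],0,-1]
    - [[0,0,-0.15],0,-1]
    - [[0,0,-0.2],0,-1]

```text
time_s: 7.82
ee_pos: [521.9, -117.2, 117.2]
ee_rot: [-1.1, 89.8, 177.1]
force: [-7.6, -0.7, 5.7]
gripper_width: 0.4
```

```bash
python3 - <<'E'
from h import *
plan([(524.9,-116,116)])
f=viewer.grab_frame("wrist");cv2.imwrite("pics/w3.png",f[:,:,::-1])
E
```

```text
t 7.83 pos [ 521.9 -117.2  117.2] F [-7.6 -0.7  5.7] w 0.4
tool axes x,y,z [[-0.004, 0.0, -1.0], [-0.032, -1.0, -0.0], [-0.999, 0.032, 0.004]] q [-1.390e+01  2.480e+01  1.082e+02 -1.000e-01  4.720e+01  7.800e+01]
(524.9, -116, 116) -> [ 0.12 -0.13 -0.29]
```

View pics/w3.png

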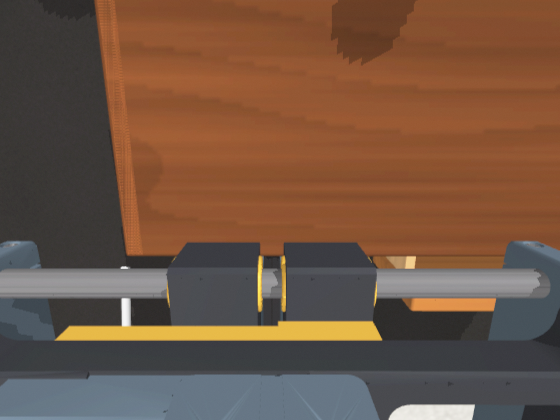

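The force is rising and the travel has stalled, so the drawer has reached its stop. I'll press 1 mm more to confirm, then back off and move to the right drawer.

move_arm:
  moves:
    - [[0,0,-0.05],0,-1]
    - [[0,0,-0.1],0,-1]
    - [[0,0,-0.1],0,-1]
    - [[0,0,-0.1],0,-1]

```text
time_s: 8.38
ee_pos: [522.0, -117.2, 117.2]
ee_rot: [-1.9, 89.7, 176.3]
force: [-9.6, 0.1, 7.1]
gripper_width: 0.4
```

```bash
python3 - <<'E'
from h import *
plan([(450,-115,117),(455,-239,117),(478,-239,117)])
E
```

```text
t 8.38 pos [ 522.  -117.2  117.2] F [-9.6  0.1  7.1] w 0.4
tool axes x,y,z [[-0.006, 0.0, -1.0], [-0.031, -1.0, -0.0], [-0.999, 0.031, 0.006]] q [-1.390e+01  2.480e+01  1.082e+02 -1.000e-01  4.730e+01  7.800e+01]
(450, -115, 117) -> [0.06 0.   7.2 ]
(455, -239, 117) -> [ 0.06 12.38  6.31]
(478, -239, 117) -> [ 0.04 12.31  4.01]
```

move_arm:
  moves:
    - [[0,0,0.3],0,-1]
    - [[0,0,1],0,-1]
    - [[0,0,2.5],0,-1]
    - [[0,0,4.5],0,-1]
    - [[0,0,6.3],0,-1]
    - [[0,1.5,7],0,-1]
    - [[0,4,7],0,-1]
    - [[0,7,7],0,-1]
    - [[0,10,7],0,-1]
    - [[0,11.8,7],0,-1]
    - [[0,12.3,6.5],0,-1]
    - [[0,12.3,5.8],0,-1]
    - [[0,12.3,5.5],0,-1]
    - [[0,12.3,5.5],0,-1]

```text
time_s: 10.12
ee_pos: [466.0, -237.8, 117.2]
ee_rot: [-44.3, 90.0, 134.0]
force: [0.9, -0.4, -1.0]
gripper_width: 0.4
```

```bash
python3 - <<'E'
from h import *
plan([(518,-239.7,117)])
f=viewer.grab_frame("wrist");cv2.imwrite("pics/w4.png",f[:,:,::-1])
E
```

```text
t 10.12 pos [ 466.  -237.8  117.2] F [ 0.9 -0.4 -1. ] w 0.4
tool axes x,y,z [[-0.0, 0.0, -1.0], [-0.03, -1.0, -0.0], [-1.0, 0.03, 0.0]] q [-28.3  23.9 109.9   0.   46.2  63.4]
(518, -239.7, 117) -> [ 0.02  0.03 -5.21]
```

View pics/w4.png

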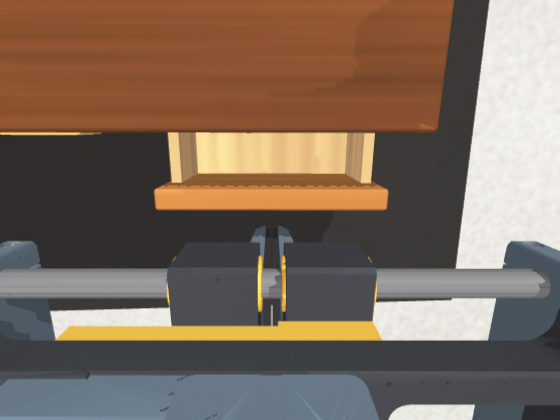

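The left drawer is flush with the chest: only its label's brass shows, at (50,132). The fingers at (271,240) are centred on the right drawer's front (157–387, 198).

move_arm:
  moves:
    - [[0,0,-0.2],0,-1]
    - [[0,0,-0.4],0,-1]
    - [[0,0,-0.6],0,-1]
    - [[0,0,-0.8],0,-1]
    - [[0,0,-1.0],0,-1]
    - [[0,0,-1.2],0,-1]
    - [[0,0,-1.4],0,-1]
    - [[0,0,-1.6],0,-1]
    - [[0,0,-1.9],0,-1]
    - [[0,0,-2.2],0,-1]
    - [[0,0,-2.5],0,-1]
    - [[0,0,-2.8],0,-1]
    - [[0,0,-3.1],0,-1]
    - [[0,0,-3.4],0,-1]
    - [[0,0,-3.7],0,-1]
    - [[0,0,-4.0],0,-1]
    - [[0,0,-4.2],0,-1]
    - [[0,0,-4.4],0,-1]
    - [[0,0,-4.5],0,-1]
    - [[0,0,-4.6],0,-1]

```text
time_s: 12.68
ee_pos: [511.6, -240.0, 117.2]
ee_rot: [27.9, 90.0, -153.9]
force: [-1.2, -0.4, -0.0]
gripper_width: 0.1
```

move_arm:
  moves:
    - [[0,0,-0.1],0,-1]
    - [[0,0,-0.2],0,-1]
    - [[0,0,-0.3],0,-1]
    - [[0,0,-0.4],0,-1]
    - [[0,0,-0.5],0,-1]
    - [[0,0,-0.55],0,-1]

```text
time_s: 13.42
ee_pos: [517.1, -240.1, 117.2]
ee_rot: [98.9, 90.0, -82.9]
force: [-1.2, -0.1, 0.5]
gripper_width: 0.4
```

move_arm:
  moves:
    - [[0,0,-0.05],0,-1]
    - [[0,0,-0.1],0,-1]
    - [[0,0,-0.15],0,-1]
    - [[0,0,-0.2],0,-1]
    - [[0,0,-0.25],0,-1]

```text
time_s: 14.05
ee_pos: [518.0, -240.2, 117.3]
ee_rot: [-4.8, 89.8, 173.4]
force: [-8.4, -1.4, 4.8]
gripper_width: 0.6
```

move_arm:
  moves:
    - [[0,0,-0.05],0,-1]
    - [[0,0,-0.1],0,-1]
    - [[0,0,-0.1],0,-1]
    - [[0,0,0.3],0,-1]
    - [[0,0,1],0,-1]
    - [[0,0,2.5],0,-1]
    - [[0,0,4.5],0,-1]
    - [[-1,0,6],0,-1]
    - [[-4,0,6],0,-1]
    - [[-8,0,6],0,-1]
    - [[-12,0,6],0,-1]
    - [[-16,0,6],0,-1]
    - [[-19.5,0,6],0,-1]
    - [[-21.5,0,6],0,-1]
    - [[-21.5,0,6],0,-1]

```text
time_s: 15.92
ee_pos: [459.6, -238.5, 334.4]
ee_rot: [153.4, 89.7, -28.5]
force: [-0.2, -0.3, 0.5]
gripper_width: 0.2
```

```bash
python3 - <<'E'
from h import *
z=np.load("fit.npz");bx=z['bx']
plan([(700,187,332)],90+np.degrees(bx[2]))
for n in("top","wrist"):
    f=viewer.grab_frame(n);cv2.imwrite(f"pics/{n}5.png",f[:,:,::-1])
E
```

```text
t 15.93 pos [ 459.6 -238.5  334.4] F [-0.2 -0.3  0.5] w 0.2
tool axes x,y,z [[0.004, -0.002, -1.0], [-0.032, -0.999, 0.002], [-0.999, 0.032, -0.004]] q [-28.7  11.6  92.8   0.   75.3  63.1]
(700, 187, 332) -> [  0.24 -43.3  -22.66]
tool y at -91.83 world turn 0.55 about tool x (down): rad -0.0096
```

View pics/wrist5.png

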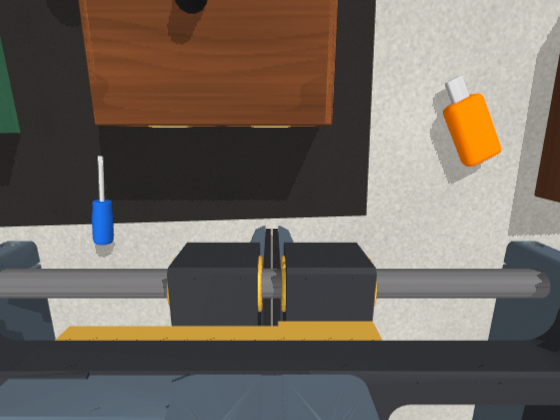

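View pics/top5.png

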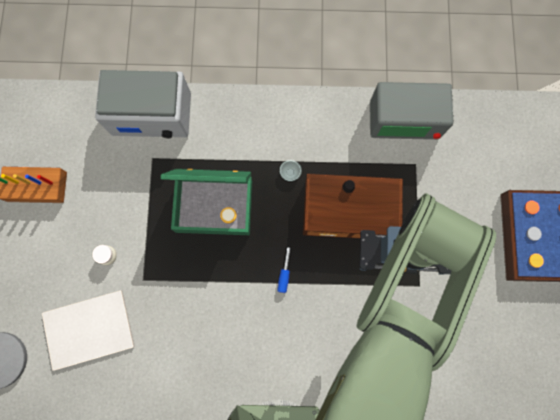

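Both drawers are flush with the chest front (wrist view, row 125). The loupe, screwdriver and other things haven't moved. Next I'll carry the fingers over and behind the raised lid.

move_arm:
  moves:
    - [[0,-2,-1],0,-1]
    - [[0,-5,-3],0,-1]
    - [[0,-9,-5],0,-1]
    - [[0,-13,-7],0,-1]
    - [[0,-17,-9],0,-1]
    - [[0,-21,-11],0,-1]
    - [[0,-25,-13],-0.01,-1]
    - [[0,-29,-15],-0.01,-1]
    - [[0,-33,-17],-0.01,-1]
    - [[0,-37,-19],-0.01,-1]
    - [[0,-40,-21],-0.01,-1]
    - [[0,-42.5,-22.2],-0.01,-1]
    - [[0,-43.3,-22.7],-0.01,-1]
    - [[0,-43.3,-22.7],-0.01,-1]
    - [[0,-43.3,-22.7],-0.01,-1]

```text
time_s: 17.9
ee_pos: [699.8, 186.1, 332.1]
ee_rot: [47.2, 89.9, -134.2]
force: [0.3, 0.4, -0.8]
gripper_width: 0.3
```

```bash
python3 - <<'E'
from h import *
z=np.load("fit.npz");bx=z['bx'];p=bx[:3]
A=np.linspace(1.198,0,15)
pts=[]
for a in A:
    q=lidpts(p,a,[-135,0,12])[0]; pts.append((round(q[0]+16,1),round(q[1],1),round(q[2]+78,1)))
plan([(695,187,pts[0][2])]+pts,90+np.degrees(bx[2]))
for n in("top","wrist","scene"):
    f=viewer.grab_frame(n);cv2.imwrite(f"pics/{n}6.png",f[:,:,::-1])
a=cv2.imread("pics/scene6.png");cv2.imwrite("pics/scene6c.png",cv2.resize(a[100:310,165:445],None,fx=2.8,fy=2.8))
E
```

```text
t 17.9 pos [699.8 186.1 332.1] F [ 0.3  0.4 -0.8] w 0.3
tool axes x,y,z [[-0.001, -0.001, -1.0], [-0.023, -1.0, 0.001], [-1.0, 0.023, 0.001]] q [ 14.   31.6  62.5  -0.   86.  105.3]
(695, 187, np.float64(268.1)) -> [ 6.4  -0.08  0.48]
(np.float64(669.0), np.float64(187.8), np.float64(268.1)) -> [ 6.41 -0.1   3.08]
(np.float64(658.0), np.float64(188.0), np.float64(264.4)) -> [ 6.78 -0.1   4.18]
(np.float64(647.4), np.float64(188.3), np.float64(259.7)) -> [ 7.25 -0.1   5.24]
(np.float64(637.2), np.float64(188.5), np.float64(254.2)) -> [ 7.8  -0.1   6.26]
(np.float64(627.6), np.float64(188.7), np.float64(247.8)) -> [ 8.44 -0.1   7.22]
(np.float64(618.5), np.float64(188.9), np.float64(240.6)) -> [ 9.16 -0.1   8.13]
(np.float64(610.0), np.float64(189.1), np.float64(232.7)) -> [ 9.95 -0.1   8.98]
(np.float64(602.3), np.float64(189.3), np.float64(224.0)) -> [10.82 -0.1   9.75]
(np.float64(595.3), np.float64(189.4), np.float64(214.8)) -> [11.74 -0.1  10.45]
(np.float64(589.2), np.float64(189.6), np.float64(204.9)) -> [12.73 -0.11 11.06]
(np.float64(583.9), np.float64(189.7), np.float64(194.6)) -> [13.76 -0.1  11.59]
(np.float64(579.5), np.float64(189.8), np.float64(183.9)) -> [14.83 -0.11 12.03]
(np.float64(576.0), np.float64(189.9), np.float64(172.8)) -> [15.94 -0.11 12.38]
(np.float64(573.5), np.float64(189.9), np.float64(161.5)) -> [17.07 -0.1  12.63]
(np.float64(572.0), np.float64(189.9), np.float64(150.0)) -> [18.22 -0.1  12.78]
tool y at -91.31 world turn 0.03 about tool x (down): rad -0.0005
```

View pics/scene6c.png

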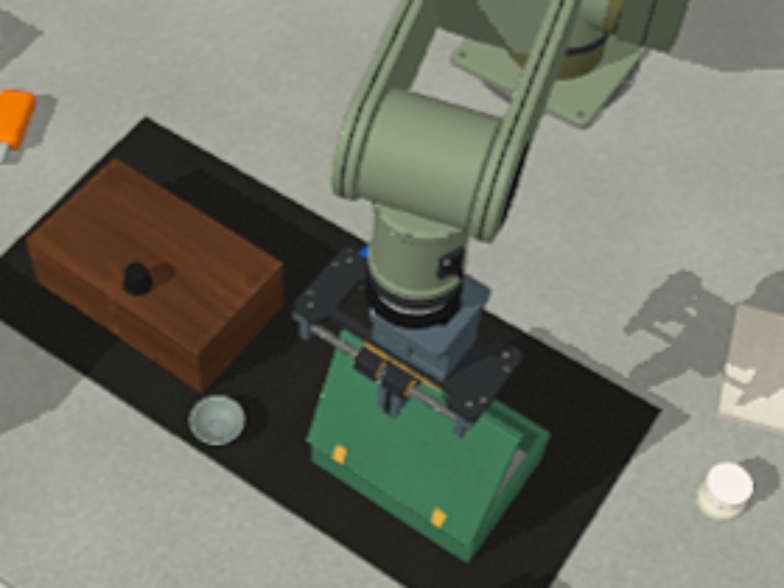

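View pics/wrist6.png

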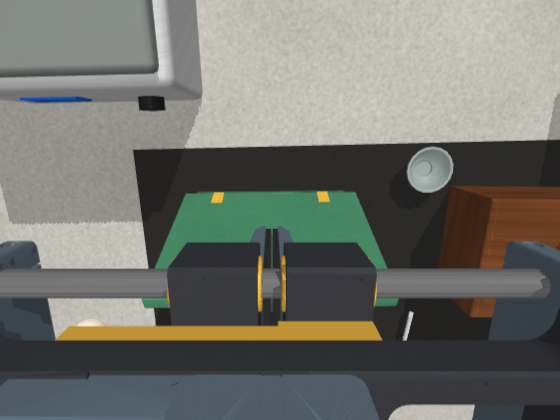

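The fingers (about 272,240) are above and behind the lid's outer face, and the lid is centred on them. I'll descend and begin pushing along the arc.

move_arm:
  moves:
    - [[1.5,-0.1,0.2],0,-1]
    - [[4,-0.1,0.4],0,-1]
    - [[5.8,-0.1,0.5],0,-1]
    - [[6.4,-0.1,0.8],0,-1]
    - [[6.4,-0.1,1.4],0,-1]
    - [[6.4,-0.1,2.0],0,-1]
    - [[6.4,-0.1,2.4],0,-1]
    - [[6.4,-0.1,2.7],0,-1]
    - [[6.4,-0.1,3.0],0,-1]
    - [[6.5,-0.1,3.3],0,-1]
    - [[6.6,-0.1,3.7],0,-1]
    - [[6.75,-0.1,4.1],0,-1]
    - [[6.9,-0.1,4.5],0,-1]
    - [[7.1,-0.1,4.9],0,-1]
    - [[7.25,-0.1,5.24],0,-1]
    - [[7.5,-0.1,5.75],0,-1]
    - [[7.8,-0.1,6.25],0,-1]

```text
time_s: 20.18
ee_pos: [637.3, 189.5, 254.0]
ee_rot: [49.7, 90.0, -131.5]
force: [0.8, -0.5, 0.9]
gripper_width: 0.7
```

```bash
python3 - <<'E'
from h import *
z=np.load("fit.npz");bx=z['bx'];p=bx[:3]
pts=[]
for a in np.arange(0.942,-0.01,-0.0857):
    q=lidpts(p,a,[-135,0,12])[0]; pts.append(tuple(float(x) for x in (round(q[0]+16,1),round(q[1],1),round(q[2]+78,1))))
plan(pts)
for n in("wrist","scene"):
    f=viewer.grab_frame(n);cv2.imwrite(f"pics/{n}7.png",f[:,:,::-1])
a=cv2.imread("pics/scene7.png");cv2.imwrite("pics/scene7c.png",cv2.resize(a[100:310,165:445],None,fx=2.8,fy=2.8))
E
```

```text
t 20.18 pos [637.3 189.5 254. ] F [ 0.8 -0.5  0.9] w 0.7
tool axes x,y,z [[-0.0, -0.0, -1.0], [-0.022, -1.0, 0.0], [-1.0, 0.022, 0.0]] q [ 15.6  27.8  80.1  -0.   72.1 106.8]
(637.3, 188.5, 254.2) -> [-0.02  0.1   0.  ]
(627.6, 188.7, 247.8) -> [0.62 0.1  0.97]
(618.5, 188.9, 240.6) -> [1.34 0.1  1.88]
(610.1, 189.1, 232.7) -> [2.13 0.1  2.72]
(602.3, 189.3, 224.0) -> [3.01 0.1  3.5 ]
(595.3, 189.4, 214.8) -> [3.93 0.1  4.2 ]
(589.2, 189.6, 204.9) -> [4.92 0.1  4.81]
(583.9, 189.7, 194.6) -> [5.95 0.1  5.34]
(579.5, 189.8, 183.8) -> [7.03 0.1  5.78]
(576.0, 189.9, 172.8) -> [8.13 0.1  6.13]
(573.5, 189.9, 161.4) -> [9.27 0.1  6.38]
(572.0, 189.9, 149.9) -> [10.42  0.1   6.53]
```

View pics/scene7c.png

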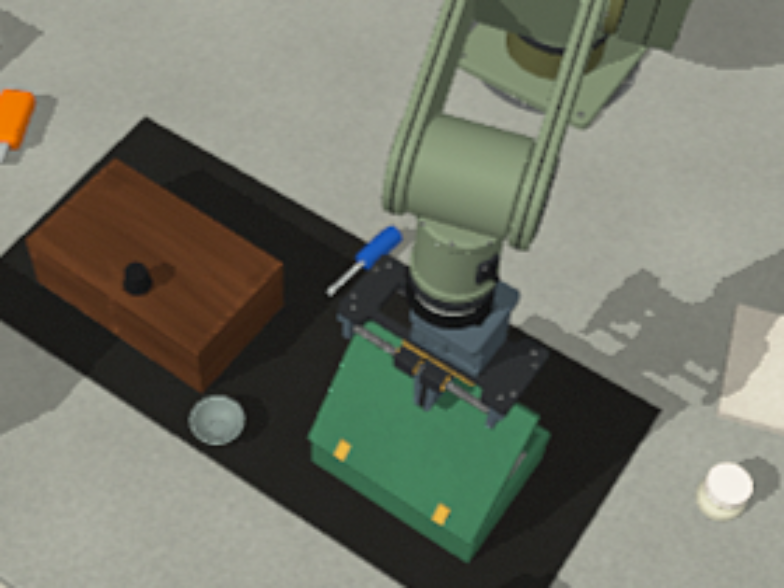

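View pics/wrist7.png

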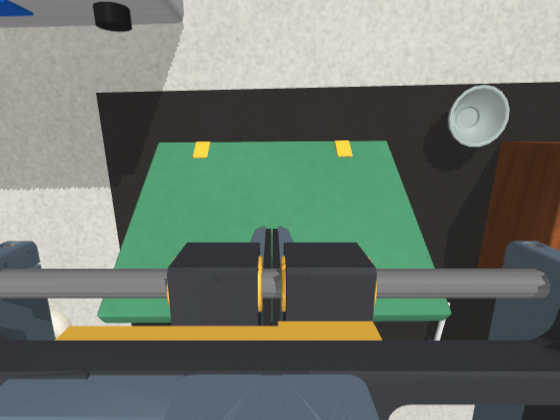

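The lid is following the fingers (wrist view: outer face at rows 142–318). I'll continue along the arc.

move_arm:
  moves:
    - [[0.3,0,0.48],0,-1]
    - [[0.62,0,0.97],0,-1]
    - [[0.97,0,1.43],0,-1]
    - [[1.34,0,1.88],0,-1]
    - [[1.73,0,2.3],0,-1]
    - [[2.13,0,2.72],0,-1]
    - [[2.57,0,3.11],0,-1]
    - [[3.0,0,3.5],0,-1]
    - [[3.46,0,3.85],0,-1]
    - [[3.93,0,4.2],0,-1]
    - [[4.42,0,4.5],0,-1]
    - [[4.92,0,4.81],0,-1]
    - [[5.43,0,5.08],0,-1]
    - [[5.95,0,5.34],0,-1]
    - [[6.48,0,5.56],0,-1]
    - [[7.03,0,5.78],0,-1]
    - [[7.57,0,5.95],0,-1]
    - [[8.1,0,6.13],0,-1]
    - [[8.5,0,6.2],0,-1]
    - [[8.8,0,6.3],0,-1]

```text
time_s: 22.78
ee_pos: [574.8, 191.0, 166.0]
ee_rot: [166.7, 90.0, -14.5]
force: [0.5, -0.8, 0.3]
gripper_width: 0.2
```

move_arm:
  moves:
    - [[0.2,0,0.05],0,-1]
    - [[0.4,0,0.1],0,-1]
    - [[0.6,0,0.13],0,-1]
    - [[0.8,0,0.16],0,-1]
    - [[1.0,0,0.19],0,-1]
    - [[1.15,0,0.2],0,-1]
    - [[1.3,0,0.2],0,-1]
    - [[1.4,0,0.2],0,-1]

```text
time_s: 23.78
ee_pos: [572.6, 191.1, 152.1]
ee_rot: [-0.6, 90.0, 178.1]
force: [-0.1, -0.3, 0.8]
gripper_width: 0.5
```

move_arm:
  moves:
    - [[0.05,0,0],0,-1]
    - [[0.1,0,0],0,-1]
    - [[0.15,0,0],0,-1]
    - [[0.2,0,0],0,-1]
    - [[0.25,0,0],0,-1]
    - [[0.3,0,0],0,-1]

```text
time_s: 24.52
ee_pos: [572.6, 191.0, 150.5]
ee_rot: [179.7, 90.0, -1.5]
force: [-4.4, -0.6, 11.2]
gripper_width: 0.5
```

move_arm:
  moves:
    - [[0.05,0,0],0,-1]
    - [[0.1,0,0],0,-1]
    - [[0.1,0,0],0,-1]
    - [[0.1,0,0],0,-1]

```text
time_s: 25.02
ee_pos: [572.6, 191.0, 150.5]
ee_rot: [-165.9, 90.0, 12.8]
force: [-4.3, -0.6, 13.0]
gripper_width: 0.4
```

The lid is on its stop: the position stalled at z = 150.5 mm with 13 N. I'll lift clear and check.

move_arm:
  moves:
    - [[-0.4,0,0],0,-1]
    - [[-1,0,0],0,-1]
    - [[-3,0,0],0,-1]
    - [[-6,0,0],0,-1]
    - [[-10,0,1],0,-1]
    - [[-14,0,4],0,-1]
    - [[-16,0,8],0,-1]
    - [[-16,0,12],0,-1]
    - [[-16,0,15],0,-1]
    - [[-16,0,17],0,-1]
    - [[-16,0,17.5],0,-1]
    - [[-16,0,17.5],0,-1]

```text
time_s: 26.52
ee_pos: [398.4, 195.0, 308.3]
ee_rot: [-176.2, 89.9, 2.6]
force: [0.4, 0.1, -0.2]
gripper_width: 0.3
```

```bash
python3 - <<'E'
from h import *
z=np.load("fit.npz");bx=z['bx'];ch=z['ch']
plan([])
ims={}
for n in("top","wrist","scene"):
    f=viewer.grab_frame(n)[:,:,::-1].copy();c=viewer.get_calibration(n)
    cv2.imwrite(f"pics/{n}8.png",f)
    if n=="scene": cv2.imwrite("pics/scene8c.png",cv2.resize(f[140:310,165:375],None,fx=3.5,fy=3.5,interpolation=cv2.INTER_CUBIC))
    if n=="top": cv2.imwrite("pics/top8c.png",cv2.resize(f[150:300,140:420],None,fx=2.8,fy=2.8,interpolation=cv2.INTER_CUBIC))
T=viewer.get_calibration("scene")
print("expected shut lid corners in scene8c px",((proj(T,lidpts(bx[:3],0,[[-155,-100,12],[-155,100,12],[0,-100,12],[0,100,12]]))-[165,140])*3.5).round(0).tolist())
E
```

```text
t 26.52 pos [398.4 195.  308.3] F [ 0.4  0.1 -0.2] w 0.3
tool axes x,y,z [[0.001, 0.0, -1.0], [-0.022, -1.0, -0.0], [-1.0, 0.022, -0.001]] q [ 24.6   5.7 103.9  -0.   70.4 115.9]
expected shut lid corners in scene8c px [[495.0, 268.0], [693.0, 390.0], [389.0, 395.0], [593.0, 529.0]]
```

View pics/scene8c.png

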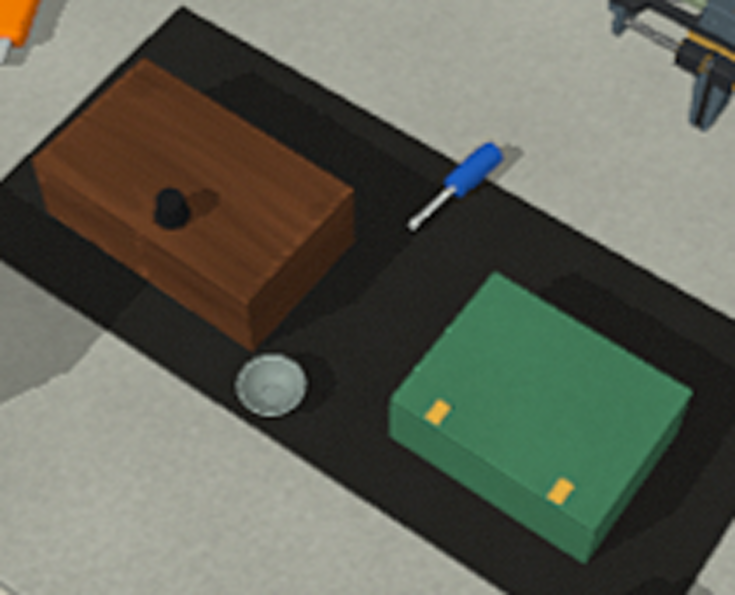

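View pics/top8c.png

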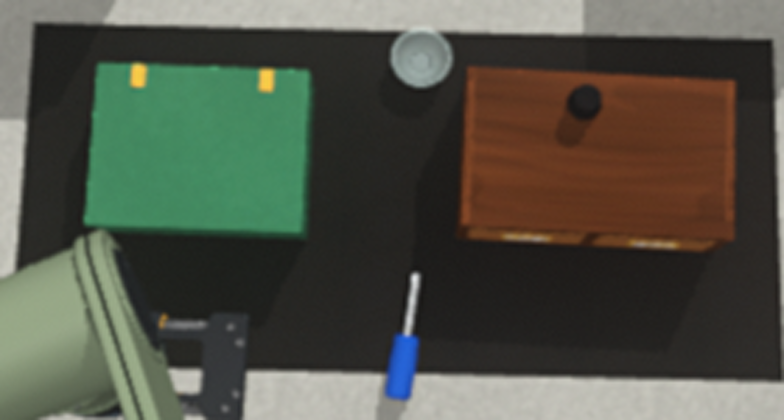

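View pics/wrist8.png

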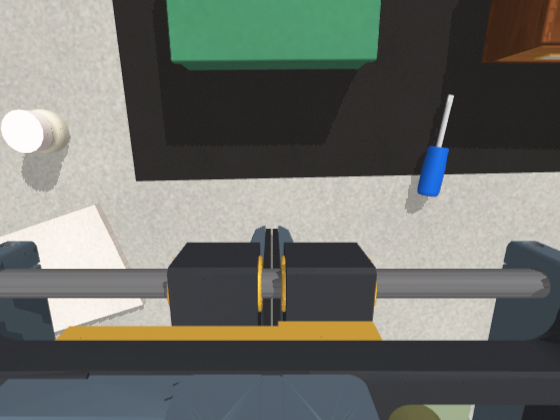

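The lid's corners in the scene crop, (497,272), (692,392) and (390,397), lie within about 1 original pixel of where a shut lid should appear. Both drawers are flush, and the screwdriver, loupe, dish and pot are where they were. The arm is touching nothing, so I'm handing in.

```bash
python3 -c "
from workcell import env
print(env.job_done())"
```

```text
the job is handed in; nothing more can be done
None
```

I pushed the left drawer home, then the right drawer, then the lid of the green box, using only the closed fingertips. I handed the job in at about 26.7 s of the 64 s allowed.

- **Drawers:** each was pushed slowly until it stopped moving, at about 8–10 N. The wrist and top views show both fronts flush with the chest.
- **Lid:** it was pushed along its arc until it stopped at about 13 N. Its corners in the scene view are within about 1 pixel of where a shut lid should appear.
- **Other things:** the screwdriver, loupe, dish and pot look unmoved in the pictures from before and after. The opener was last seen, unmoved, after the drawers were shut. The arm ended clear of everything, with near-zero force.
- **Not checked:** the watch, holder and movement are now hidden inside the drawers and box, so I could not see whether they shifted.

No check failed or disagreed.

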